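# Lock the slide carousel on its spindle with a taper key

### The job

Take the brass taper key out of the black key rack and guide it upright down the keyway between the steel spindle and the white hub of the microscope's slide carousel until it is snug, without dropping it in. Then tap or press it down by feel, since the fit differs each time, until a push of about 15 N no longer drives it; never drive it with more than about 20 N, or the hub is overstrained. Let go of the key, and leave the spare keys in their rack and everything else where it stands.

Things in the scene. Friction and masses are not known exactly. Their poses are not given: they have to be found in the camera images.
- key: All-brass taper key (the spare keys have coloured heads), upright in one of the rack's holes. Origin at the centre of its flat lower tip, z up. Shank 86 mm long, 18 mm wide along y, tapered along x: 10 mm thick at the tip, 20.75 mm at the top (each side leans 1:16, so it fits either way round). About 250 g. Hold it by the head.
- key_head (a point): Middle of the flat top of the brass key's head, 110 mm above the key's tip. The head is 26 mm (key x) by 18 mm (key y) by 24 mm high, from 86 to 110 mm above the tip, best gripped across y (18 mm).
- carousel: Fixed slide carousel: black foot 170 mm square, grey wheel 230 mm across with its top 28 mm above the table, glass slides on it, and in the middle a round white hub, 96 mm across, top 114 mm above the table. Origin on the table below the middle of the hub; z up, x across the keyway (the key's thickness), y along its width.
- keyway (a point): Middle of the keyway's nominal mouth, 114 mm above the carousel's origin; axes as the carousel's; key x goes along carousel x, either way round. Mouth 17 mm in x, 22 mm in y. On the -x side the rigid steel spindle (3 mm higher than the hub), on the +x side an aluminium hub pad. The spindle's true place differs by up to 2.2 mm either way in x and is not reported.
- keyway_floor (a point): Floor of the keyway, 86 mm below its mouth; the slot tapers as the key does. The key becomes snug at some depth from 38 to 74 mm and never reaches the floor. The pad sits on a stiff spring: past snug, the push grows by about 4 N per mm, and friction keeps the key wedged when let go. About 15 N makes it tight; much above 20 N may overstrain the hub.
- rack: Fixed black key rack, 175 (x) by 52 (y) by 50 mm high, origin under its centre. Three holes 17.5 by 20.5 mm, 40 mm deep, 55 mm apart along x. Keys stand on the hole floors, tips 10 mm above the table, key x along rack x; heads reach from 96 to 120 mm above the table; nothing stands beside them in the rack's y.
- spare_blue: Spare key with a dark shank and blue head, same size and origin as the brass key, in the rack: leave it there.
- spare_red: Spare key with a dark shank and red head, same size and origin as the brass key, in the rack: leave it there.
- bottle_a: Amber bottle with a paper label, 54 mm across, 125 mm high, origin under its centre: leave it.
- bottle_b: Amber bottle without a label, 54 mm across, 125 mm high, origin under its centre: leave it.
- slide_box: Closed green slide box 100 x 85 x 35 mm, origin under its centre: leave it.
- dish: Clear shallow dish, 90 mm across, 16 mm high, origin under its centre: leave it.
- screwdriver: Screwdriver lying on the table, origin under its middle: leave it.
- jar: White jar with a blue cap, 64 mm across, 70 mm high, origin under its centre: leave it.

How it is judged:
By the outcome, as a careful person would: the job done as asked, in the order asked, and still so for the second after the job is handed in, with the robot touching nothing.
It also fails if it takes over 56 s, if anything falls off the work surface, if the arm or the gripper's body presses on something with over 40 N, if the wrist force passes 120 N, or if a joint passes its speed limit or range.

### The arm

A 7-joint arm with a two-finger parallel gripper is mounted at the origin on the work surface. World frame = base frame: x ahead of the robot, y to its left, z up, the work surface at z = 0. Lengths are in mm, angles in rad, forces in N, time in s.
With the tool pointing down it reaches from about 400 to 875 mm from the base axis. Payload 4.4 kg.
Tool frame: the origin (TCP) lies between the finger pads; the fingertips stand 11 mm ahead of it and the grasp point (between the pads) lies 8 mm behind it; z points along the fingers, y is the line along which they close (so a half turn about z gives the same grasp; the last joint's range is limited). The gripper opens to 85 mm and grips with 20 to 120 N. Pads are 22 mm wide; open, the fingers measure 114 mm over their backs; the gripper's body (76 mm by 85 mm) begins 54 mm behind the grasp point. The pads swing forward as they close: fully open they stand 13 mm farther back than shut.
Start: joints at [1.213, 0.628, 0.038, 1.517, -0.027, 0.996, -0.02], TCP at [187.017, -622.529, 242.313] pointing down, gripper open.
Joint ranges: [-3.06, 3.06], [-0.37, 2.12], [-1.25, 1.32], [0.18, 2.47], [-1.1, 4.24], [0.23, 1.98], [-2.94, 2.94]. Speed limits (rad/s): [2.57, 2.57, 3.14, 3.14, 3.14, 3.14, 3.14].

### API

Orientations are given as a unit quaternion [w, x, y, z].
In Python, from bench import * gives the robot as it stands.
- The arm moves only by the tool arm_command, never from a script. Its argument "commands" is a list of rows, each a list of 3 entries, a list of its own where there are three numbers: the shift along the tool's x, y, z as a fraction of full scale, then the turn about the tool's z as a fraction of full scale, then the closure, from -1 (fully open) to 1 (shut). A call has 1 to 20 rows; each row is the pose to reach, as a shift and turn from the pose commanded when the call began, along the tool's axes at that moment, turning the shorter way round; what a row does not reach only later rows make up. Full scale, the value 1, is 200 mm for a shift and pi rad for a turn. A row lasts 1/12 s, in which the tool goes at most 41.7 mm and 7.16 degrees, less where a joint would pass 70% of its speed; a pose out of reach is approached as far as the arm can. A call with a number of a shift or a turn outside -1 to 1 is refused whole. A call with a gripper value outside its range is refused whole. The fingers move at their own pace and stop on an object; the grip force is fixed at half the most. Time passes only in rows, so rows that repeat a pose let the fingers close. It gives the time, the measured TCP pose, the force, the opening and the grip force at its end, in the units of the state.
- state(): the state, without advancing time (a new reading comes with each control period).
- snapshot(name): name is "side" or "top"; returns the picture (420x560x3 uint8, blue, green, red); there is no depth.
- camera_model(name): a dict with "fx", "fy", "cx", "cy" (pixels), "dist_coeffs" ([k1, k2, p1, p2, k3] as OpenCV has them; the pictures are not rectified), "R" (3x3) and "t" (3): a world point X has camera coordinates R X + t. Camera axes: x right, y down, z forward; pixel columns grow to the right and rows downward; lengths in mm; the calibration is good to about 2 mm. A picture is of the moment at which its call begins. camera_model takes no time and is no camera call.
- job_done(): hands the job in; it is judged then, once.
Trained networks look in the newest picture that a camera, given by its name, has taken for a name from the list of things; names that differ only in an ending like _2 or _b are one class to them, and where a whole thing is asked for, a point or a joint stands for the part that bears it (a point fixed in the world has none). Each returns a list of dicts, best first, with "score" (0 to 1); they miss things now and then, are a little off and sometimes report something else, mostly with a low value. They report only what shows in the picture. A call takes as long as a camera call.
- cut_out(camera, label): "pixels" (420x560 bool, what is visible of it) and "point" ([column, row] as shares, 0 to 1, of the picture: columns of its width, rows of its height, amid what is visible of it).
- mark_of(camera, label): "point" ([column, row] as shares, 0 to 1, of the picture: columns of its width, rows of its height: a listed point, or the origin of a listed thing).
The state is a dict: "time": time; "qpos": joint angles; "qvel": joint speeds; "effort": joint torques, N m; "tool_pos": TCP position; "orientation": TCP orientation; "contact_force": force on the tool from outside, world axes, zero at the start; "torque": the same for the moment, N m; "finger_gap": opening from 0.0 (shut) to 1.0 (fully open); "grip_force": force on a finger pad.
Only numpy, scipy, OpenCV 4.12 (cv2) and the standard library are available. Lean on these libraries where they do the work, as an engineer would, in place of code of your own. Each camera call takes 0.05 s, during which the arm holds its last target. There are 200 camera calls.

## Working session

There is one attempt and no reset: what is moved stays moved. The work goes in short steps, Python scripts to look and compute and a tool call to move; the robot and the scene stay as the last step left them, time stands still between calls to the robot, and variables do not carry over. Pictures are saved under pics/ and viewed, at most 10 in all, crops included, and the job is handed in when it is done.

Besides the shell and the picture viewer there is one more tool, called after "Emit:" in YAML: its name, and indented under it one key for each argument. arm_command: Moves the arm, as the interface text tells. Its arguments: {"type":"object","properties":{"commands":{"type":"array","items":{"type":"array"}}},"required":["commands"]}

```bash
mkdir -p pics; cat > h.py <<'E'
from bench import *
import numpy as np, cv2
def ray(cam,uv):
    m=camera_model(cam);K=np.array([[m['fx'],0,m['cx']],[0,m['fy'],m['cy']],[0,0,1.]])
    p=cv2.undistortPoints(np.array([[uv]],float),K,np.array(m['dist_coeffs'],float))[0,0]
    R=np.array(m['R']);t=np.array(m['t']);return -R.T@t,R.T@np.array([p[0],p[1],1])
def onz(cam,uv,z):
    o,d=ray(cam,uv);return o+d*(z-o[2])/d[2]
def proj(cam,X):
    m=camera_model(cam);K=np.array([[m['fx'],0,m['cx']],[0,m['fy'],m['cy']],[0,0,1.]])
    return cv2.projectPoints(np.array(X,float).reshape(-1,3),cv2.Rodrigues(np.array(m['R'],float))[0],np.array(m['t'],float),K,np.array(m['dist_coeffs'],float))[0][:,0]
def tri(a,b):
    (o1,d1),(o2,d2)=ray(*a),ray(*b)
    s=np.linalg.lstsq(np.c_[d1,-d2],o2-o1,rcond=None)[0]
    p,q=o1+s[0]*d1,o2+s[1]*d2
    return (p+q)/2,np.linalg.norm(p-q)
def px(p): return np.array(p)*[560,420]
E
python3 - <<'E'
from h import *
np.set_printoptions(precision=1,suppress=True)
for c in ('side','top'):
    cv2.imwrite(f'pics/{c}0.png',snapshot(c)); m=camera_model(c); print(c,m['fx'],ray(c,(280,210)))
Z=dict(key_head=120,keyway=114,keyway_floor=28,carousel=0,rack=0,spare_blue=10,spare_red=10,key=10)
for n in Z:
    b={}
    for c in ('side','top'):
        for r in mark_of(c,n)[:2]:
            p=px(r['point']); b.setdefault(c,p); print(n,c,round(r['score'],2),p,onz(c,p,Z[n]))
    if len(b)==2: print('   tri',tri(('side',b['side']),('top',b['top'])))
s=state();print(s['time'],s['tool_pos'],s['orientation'],s['contact_force'])
E
```

```text
side 539.3462436856197 (array([-307.1,  913.4,  915.2]), array([ 0.6, -0.6, -0.6]))
top 488.44203909547906 (array([ 380.6,    1.3, 1364.2]), array([ 0.1,  0. , -1. ]))
key_head side 0.66 [211.3 213.2] [589.1 225.8 120. ]
key_head top 0.52 [191.1 193.8] [604.  232.5 120. ]
key_head top 0.45 [352.6 229.7] [ 502.5 -183.1  120. ]
   tri (array([598.5, 227.6, 118.4]), np.float64(15.04309960340793))
keyway side 0.19 [148.9 276.4] [505.5 470.2 114. ]
keyway_floor side 0.73 [338.4 196.7] [ 496.1 -180.5   28. ]
keyway_floor side 0.39 [233.  200.6] [698.2  59.7  28. ]
keyway_floor top 0.97 [353.5 228.5] [ 514.9 -199.4   28. ]
   tri (array([ 515.3, -203.4,    8.5]), np.float64(3.8459688635205556))
carousel side 0.6 [339.1 200.3] [ 507.3 -201.     0. ]
carousel top 0.76 [351.8 230.6] [ 511.8 -198.6    0. ]
   tri (array([ 509.9, -200.2,   -0.6]), np.float64(5.102387711921753))
rack side 0.77 [221.7 260.6] [541.  238.7   0. ]
rack top 0.93 [199.8 222.1] [543.8 229.3   0. ]
   tri (array([546.3, 232. ,  -7.7]), np.float64(4.069156814652056))
spare_blue side 0.66 [207.9 215. ] [712.9 143.3  10. ]
spare_blue side 0.63 [221.7 255.9] [546.  233.9  10. ]
spare_blue top 0.66 [196.2 221. ] [545.9 237.8  10. ]
   tri (array([549.6, 235. , 133.4]), np.float64(52.03256075903787))
spare_red side 0.67 [240.2 266.4] [481.8 227.3  10. ]
spare_red top 0.45 [201.1 242.7] [484.6 223.8  10. ]
   tri (array([485. , 224.5,   6.3]), np.float64(0.16069497726645582))
key side 0.73 [418.6 197. ] [ 340.5 -379.2   10. ]
key side 0.72 [209.3 247.1] [596.5 233.6  10. ]
key top 0.69 [196.2 203.6] [595.3 238.1  10. ]
   tri (array([334.8, 102.5, 342.5]), np.float64(434.06438585689426))
0.9 [ 187.  -622.5  242.3] [0.  1.  0.1 0. ] [-0.  -0.3  0.3]
```

View pics/side0.png

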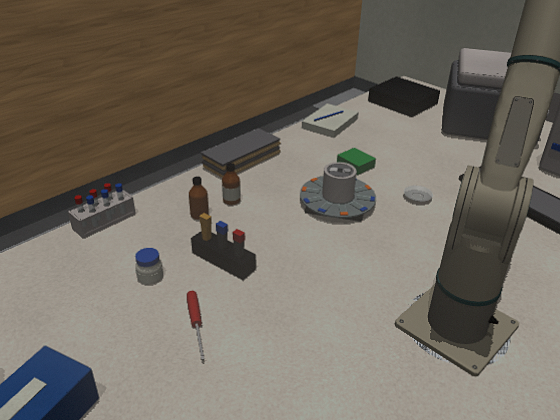

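View pics/top0.png

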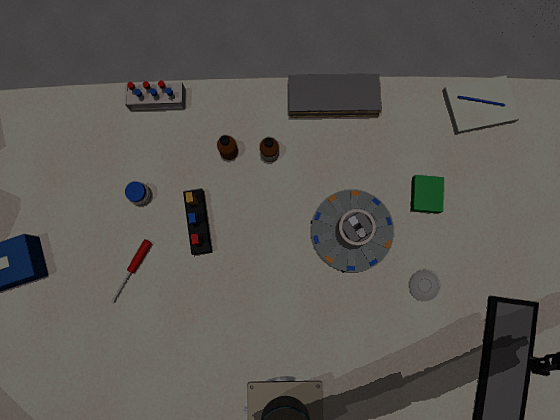

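The side view shows the brass head at about (206,222), blue at (222,230) and red at (238,237), with the hub at (339,180). The top view shows the brass head at about (191,197), the rack centre near (198,222) and the hub at (357,227), with the keyway turned in-plane. I'll zoom both.

```bash
python3 - <<'E'
from h import *
np.set_printoptions(precision=1,suppress=True)
t=cv2.imread('pics/top0.png');s=cv2.imread('pics/side0.png')
f=lambda i,x,y,w:cv2.resize(i[y:y+w,x:x+w],(400,300) if 0 else (390,390),interpolation=cv2.INTER_CUBIC)
g=np.hstack([f(t,331,202,50),f(t,170,182,78)])
cv2.imwrite('pics/z0.png',cv2.convertScaleAbs(g,alpha=1.5))
snapshot('top');snapshot('side')
for n in ('key_head','spare_blue','spare_red','keyway','rack','carousel'):
  for c in ('top','side'):
    for r in cut_out(c,n)[:1]:
        ys,xs=np.nonzero(r['pixels']);print(n,c,round(r['score'],2),len(xs),px(r['point']),xs.min(),xs.max(),ys.min(),ys.max(),cv2.minAreaRect(np.c_[xs,ys].astype(np.float32)))
E
```

```text
key_head side 0.78 270 [208.6 224.5] 200 211 214 240 ((205.5, 227.0), (26.0, 11.0), 90.0)
spare_blue top 0.58 100 [193.  218.1] 188 199 213 223 ((193.5, 218.0), (10.0, 11.0), 90.0)
spare_blue side 0.75 266 [221.1 236.9] 216 227 222 249 ((221.5, 235.5), (27.0, 11.0), 90.0)
spare_red side 0.62 331 [238.1 243.1] 232 245 229 257 ((238.5, 243.0), (28.0, 13.0), 90.0)
keyway top 0.91 5205 [349.3 228.1] 311 391 190 271 ((351.0, 230.5), (81.0, 80.0), 90.0)
keyway side 0.57 3105 [335.4 191.9] 300 375 161 220 ((337.2058410644531, 197.8235321044922), (64.64527893066406, 65.83839416503906), 49.398704528808594)
rack top 0.95 900 [201.4 224.2] 183 212 189 253 ((197.4089813232422, 221.2173614501953), (64.40603637695312, 21.30400848388672), 81.11934661865234)
rack side 0.81 1497 [224.5 255.2] 191 255 233 279 ((223.20001220703125, 254.1000213623047), (71.10696411132812, 28.621667861938477), 26.56505012512207)
carousel top 0.66 5390 [352.  230.3] 311 392 189 272 ((352.0408630371094, 230.1536865234375), (82.77598571777344, 81.1541519165039), 86.42366790771484)
carousel side 0.94 3079 [338.5 192.8] 299 375 162 221 ((338.265869140625, 189.77166748046875), (76.63682556152344, 55.72896194458008), 8.746162414550781)
```

View pics/z0.png

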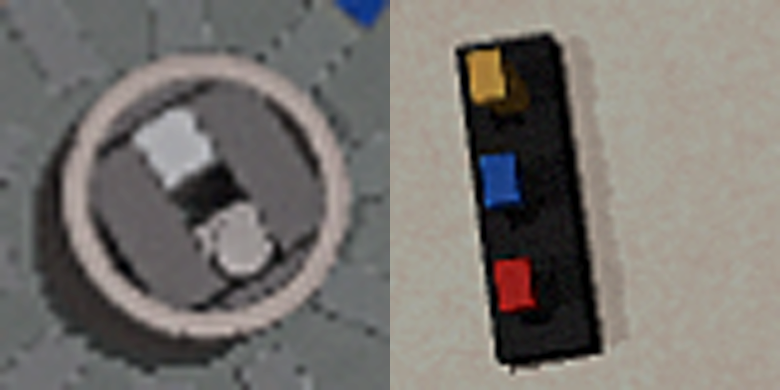

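The hub zoom shows the pad at (175,145), the dark keyway mouth at (210,195) and the round spindle at (240,240), so carousel +x is at a yaw of about 30°. The rack zoom puts the head tops at (486,76), (500,180) and (516,285). I'll refine these by segmentation.

```bash
python3 - <<'E'
from h import *
np.set_printoptions(precision=1,suppress=True)
t=cv2.imread('pics/top0.png');s=cv2.imread('pics/side0.png')
def heads(im,c,box):
    x0,y0,x1,y1=box;h=cv2.cvtColor(cv2.resize(im[y0:y1,x0:x1],None,fx=8,fy=8,interpolation=cv2.INTER_CUBIC),cv2.COLOR_BGR2HSV)
    for n,(a,b) in dict(brass=(12,30),blue=(100,130),red=(0,8)).items():
        m=((h[...,0]>=a)&(h[...,0]<=b)&(h[...,1]>110)).astype(np.uint8)
        if n=='red': m|=((h[...,0]>172)&(h[...,1]>110)).astype(np.uint8)
        v=np.percentile(h[...,2][m>0],85); m[h[...,2]<0.8*v]=0
        k,l,st,ce=cv2.connectedComponentsWithStats(m);i=1+st[1:,4].argmax()
        ys,xs=np.nonzero(l==i);r=cv2.minAreaRect(np.c_[xs,ys].astype(np.float32))
        p=(np.array(ce[i])+.5)/8-.5+[x0,y0];print(c,n,st[i,4]/64,p,r[1],r[2],onz(c,p,120))
heads(t,'top',(180,182,215,252)); heads(s,'side',(195,208,250,262))
# ring
for im,c,(x0,y0,x1,y1) in ((t,'top',(331,202,385,252)),(s,'side',(310,155,365,210))):
    b=cv2.resize(im[y0:y1,x0:x1],None,fx=8,fy=8,interpolation=cv2.INTER_CUBIC)
    if c=='top':
        d=b.astype(int);m=((d[...,2]-d[...,0]>14)&(d[...,2]>110)).astype(np.uint8)
        k,l,st,ce=cv2.connectedComponentsWithStats(m);i=1+st[1:,4].argmax();m=(l==i).astype(np.uint8)
        C=cv2.findContours(m,cv2.RETR_EXTERNAL,2)[0];C=max(C,key=cv2.contourArea);e=cv2.fitEllipse(cv2.convexHull(C))
        p=(np.array(e[0])+.5)/8-.5+[x0,y0];print('ring',p,e,onz(c,p,114))
        g=b.max(2);q=(g>150).astype(np.uint8);q[m>0]=0
        k,l,st,ce=cv2.connectedComponentsWithStats(q)
        for i in range(1,k):
            if st[i,4]>500:
                ys,xs=np.nonzero(l==i);r=cv2.minAreaRect(np.c_[xs,ys].astype(np.float32));P=(np.array(r[0])+.5)/8-.5+[x0,y0];print('bright',st[i,4],P,r,onz(c,P,114))
    else: cv2.imwrite('pics/zs.png',np.hstack([cv2.convertScaleAbs(b[:400,:400],alpha=1.3),cv2.resize(s[210:270,190:250],(400,400),interpolation=cv2.INTER_CUBIC)]))
E
```

```text
top brass 55.828125 [188.7 196.6] (78.04180908203125, 52.87287139892578) 84.80557250976562 [596.6 238.8 120. ]
top blue 56.171875 [191.4 217.3] (78.74552154541016, 54.136531829833984) 83.45370483398438 [542.2 231.3 120. ]
top red 56.5625 [194.2 238.3] (77.32179260253906, 53.402923583984375) 82.33319854736328 [487.7 223.7 120. ]
side brass 38.390625 [204.7 215.8] (83.00887298583984, 39.64231872558594) 24.443954467773438 [591.7 244.9 120. ]
side blue 37.734375 [221.2 223.8] (81.39287567138672, 38.460365295410156) 26.56505012512207 [537.1 237.2 120. ]
side red 42.328125 [238.2 232. ] (86.88472747802734, 41.2772331237793) 24.775144577026367 [483.2 229.6 120. ]Traceback (most recent call last):
  File "<stdin>", line 20, in <module>
cv2.error: OpenCV(4.12.0) /io/opencv/modules/imgproc/src/shapedescr.cpp:361: error: (-201:Incorrect size of input array) There should be at least 5 points to fit the ellipse in function 'fitEllipseNoDirect'
```

```bash
python3 - <<'E'
from h import *
np.set_printoptions(precision=1,suppress=True)
t=cv2.imread('pics/top0.png');s=cv2.imread('pics/side0.png')
x0,y0=331,202
b=cv2.resize(t[y0:252,x0:385],None,fx=8,fy=8,interpolation=cv2.INTER_CUBIC);d=b.astype(int)
print('ring colour',t[225,340:345].tolist(), t[245,358].tolist(),'pad',t[220,353],'sp',t[233,361])
m=((d[...,2]-d[...,0]>12)&(d[...,2]>100)).astype(np.uint8)
yy,xx=np.mgrid[:m.shape[0],:m.shape[1]];R=np.hypot(xx-212,yy-200);m[(R>165)|(R<105)]=0
pts=np.argwhere(m)[:,::-1].astype(np.float32);print(len(pts))
e=cv2.fitEllipse(cv2.convexHull(pts));p=(np.array(e[0])+.5)/8-.5+[x0,y0];print('ring',p,np.array(e[1])/8,onz('top',p,114))
q=((b.max(2)>125)&(R<105)).astype(np.uint8)
k,l,st,ce=cv2.connectedComponentsWithStats(q)
for i in range(1,k):
    if st[i,4]>500:
        ys,xs=np.nonzero(l==i);r=cv2.minAreaRect(np.c_[xs,ys].astype(np.float32));P=(np.array(r[0])+.5)/8-.5+[x0,y0];print('bright',st[i,4],P,np.array(r[1])/8,r[2],onz('top',P,114))
dk=((b.max(2)<45)&(R<60)).astype(np.uint8);ys,xs=np.nonzero(dk);r=cv2.minAreaRect(np.c_[xs,ys].astype(np.float32));P=(np.array([xs.mean(),ys.mean()])+.5)/8-.5+[x0,y0];print('dark',P,np.array(r[1])/8,r[2],onz('top',P,114))
q[dk>0]=2
a=cv2.resize(s[155:205,312:362],(390,390),interpolation=cv2.INTER_CUBIC)
cv2.imwrite('pics/zs.png',np.hstack([cv2.convertScaleAbs(a,alpha=1.3),cv2.cvtColor((q*90+m*60)[5:395,10:400],8)]))
E
```

```text
ring colour [[104, 107, 116], [101, 104, 112], [66, 68, 72], [59, 57, 60], [64, 63, 65]] [48, 49, 54] pad [113 111 110] sp [100 100 104]
1731
ring [357.3 226.5] [34.3 35.9] [ 511.2 -196.5  114. ]
dark [357.2 226.5] [10.3  9.3] 59.4207763671875 [ 511.3 -196.4  114. ]
```

View pics/zs.png

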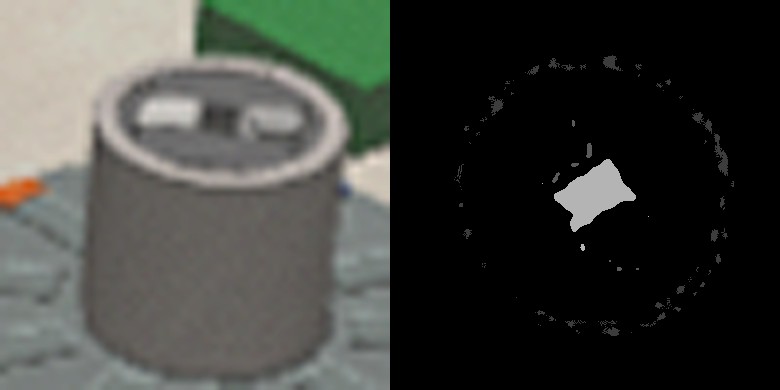

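Mouth at about (511.3,-196.5) with yaw 30.6°. Brass head at about (596.5,239) with rack yaw 8°. Now a planning helper.

```bash
cat >> h.py <<'E'
from scipy.spatial.transform import Rotation as Ro
def plan(T,yaw):
    s=state();q=np.array(s['orientation']);R=Ro.from_quat(q[[1,2,3,0]]).as_matrix()
    y=np.degrees(np.arctan2(R[1,0],R[0,0]));dy=(yaw-y+90)%180-90
    print('t',s['time'],'pos',np.round(s['tool_pos'],2),'z',np.round(R[:,2],4),'yaw',round(y,2),'gap',round(s['finger_gap'],3),'grip',np.round(s['grip_force'],1),'F',np.round(s['contact_force'],2),'M',np.round(s['torque'],2),'q7',round(s['qpos'][6],2))
    print('shift',np.round(R.T@(np.array(T)-s['tool_pos'])/200,4),'turn',round(-dy/180,4))
E
python3 - <<'E'
from h import *
plan([596.5,239,190],8)
plan([511.3,-196.5,240],30.6)
print(onz('side',(340.3,170.4),114))
E
```

```text
t 1.6 pos [ 187.05 -622.54  242.31] z [ 1.e-04 -0.e+00 -1.e+00] yaw 16.72 gap 1.0 grip 0.0 F [-0.06 -0.04  0.28] M [-0.   -0.01  0.  ] q7 -0.02
shift [ 3.1999 -3.5367  0.2615] turn 0.0484
t 1.6 pos [ 187.05 -622.54  242.31] z [ 1.e-04 -0.e+00 -1.e+00] yaw 16.72 gap 1.0 grip 0.0 F [-0.06 -0.04  0.28] M [-0.   -0.01  0.  ] q7 -0.02
shift [ 2.1655 -1.5738  0.0116] turn -0.0771
[ 502.74062929 -186.42195755  114.        ]
```

Emit:
arm_command:
  commands:
    - [[0.8,-0.88,0],0,-1]
    - [[0.8,-0.88,0],0,-1]
    - [[0.8,-0.88,0],0,-1]
    - [[0.8,-0.88,0],0,-1]
    - [[0.8,-0.88,0],0,-1]
    - [[0.8,-0.88,0],0,-1]

```text
time: 2.1
tool_pos: [291.2, -404.2, 242.5]
orientation: [-0.001, 0.989, 0.147, 0.0]
contact_force: [0.1, 1.2, 0.3]
finger_gap: 0.997
grip_force: 0.0
```

Emit:
arm_command:
  commands:
    - [[0.8,-0.88,0],0,-1]
    - [[0.8,-0.88,0],0,-1]
    - [[0.8,-0.88,0],0,-1]
    - [[0.8,-0.88,0],0,-1]
    - [[0.8,-0.88,0],0,-1]
    - [[0.8,-0.88,0],0,-1]

```text
time: 2.6
tool_pos: [393.6, -189.8, 242.7]
orientation: [-0.0, 0.989, 0.147, 0.001]
contact_force: [0.6, 1.3, 0.3]
finger_gap: 0.999
grip_force: 0.0
```

Emit:
arm_command:
  commands:
    - [[0.8,-0.88,0],0,-1]
    - [[0.8,-0.88,0],0,-1]
    - [[0.8,-0.88,0],0,-1]
    - [[0.8,-0.88,0],0,-1]
    - [[0.8,-0.88,0],0,-1]
    - [[0.8,-0.88,0],0,-1]

```text
time: 3.1
tool_pos: [496.4, 25.5, 242.7]
orientation: [-0.001, 0.989, 0.147, 0.001]
contact_force: [0.9, -0.2, 0.1]
finger_gap: 1.0
grip_force: 0.0
```

Emit:
arm_command:
  commands:
    - [[0.8,-0.89,0.25],0.0484,-1]
    - [[0.8,-0.89,0.25],0.0484,-1]
    - [[0.8,-0.89,0.25],0.0484,-1]
    - [[0.8,-0.89,0.25],0.0484,-1]
    - [[0.8,-0.89,0.25],0.0484,-1]
    - [[0.8,-0.89,0.25],0.0484,-1]
    - [[0.8,-0.89,0.25],0.0484,-1]
    - [[0.8,-0.89,0.25],0.0484,-1]
    - [[0.8,-0.89,0.25],0.0484,-1]
    - [[0.8,-0.89,0.25],0.0484,-1]

```text
time: 3.93
tool_pos: [596.9, 235.8, 192.6]
orientation: [0.001, 0.998, 0.069, 0.0]
contact_force: [1.1, -0.9, 0.4]
finger_gap: 1.0
grip_force: 0.0
```

```bash
python3 - <<'E'
from h import *
plan([596.5,239,106],8)
s=snapshot('side');p=proj('side',state()['tool_pos'])[0];print(p)
cv2.imwrite('pics/g1.png',cv2.resize(s[140:280,140:290],None,fx=4,fy=4,interpolation=cv2.INTER_CUBIC))
E
```

```text
t 3.9333 pos [596.93 235.84 192.6 ] z [ 1.0e-04 -1.2e-03 -1.0e+00] yaw 7.89 gap 1.0 grip 0.0 F [ 1.1  -0.91  0.41] M [-0.   -0.   -0.06] q7 -1.87
shift [ 1.00e-04 -1.65e-02  4.33e-01] turn -0.0006
[204.52733633 189.31512432]
```

View pics/g1.png

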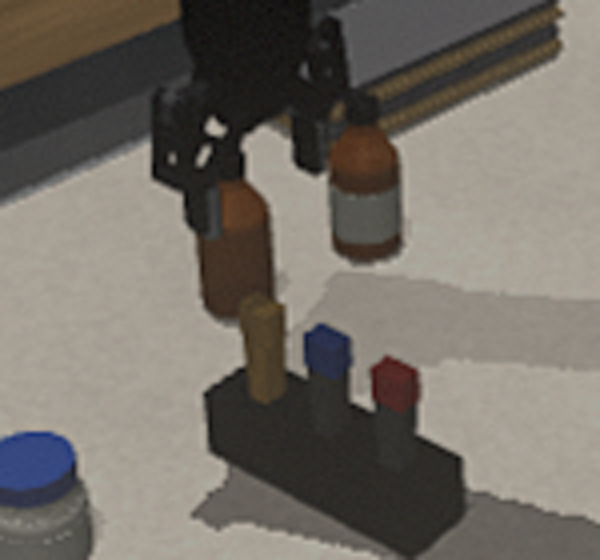

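The side view shows the open fingers straddling the line above the brass head: tips at crop (205,235) and (310,170), head at (262,303). Descending.

Emit:
arm_command:
  commands:
    - [[0,-0.008,0.2],0,-1]
    - [[0,-0.008,0.35],0,-1]
    - [[0,-0.008,0.433],0,-1]
    - [[0,-0.008,0.433],0,-1]
    - [[0,-0.008,0.433],0,-1]
    - [[0,-0.008,0.433],0,-1]

```text
time: 4.48
tool_pos: [597.9, 239.0, 107.5]
orientation: [-0.0, 0.998, 0.069, 0.001]
contact_force: [-0.1, 0.3, -1.4]
finger_gap: 0.999
grip_force: 0.0
```

```bash
python3 - <<'E'
from h import *
plan([596.5,239,106],8)
E
```

```text
t 4.4833 pos [597.9  238.99 107.47] z [ 2.6e-03  9.0e-04 -1.0e+00] yaw 7.94 gap 0.999 grip 0.0 F [-0.09  0.34 -1.41] M [-0.02 -0.05  0.  ] q7 -1.87
shift [-0.0069 -0.001   0.0073] turn -0.0003
```

Well placed, so I'll close.

Emit:
arm_command:
  commands:
    - [[-0.004,0,0.004],0,1]
    - [[-0.004,0,0.004],0,1]
    - [[-0.004,0,0.004],0,1]
    - [[-0.004,0,0.004],0,1]
    - [[-0.004,0,0.004],0,1]
    - [[-0.004,0,0.004],0,1]
    - [[-0.004,0,0.004],0,1]
    - [[-0.004,0,0.004],0,1]

```text
time: 5.15
tool_pos: [596.2, 239.5, 105.4]
orientation: [-0.0, 0.998, 0.07, 0.0]
contact_force: [-0.9, 0.7, 4.5]
finger_gap: 0.202
grip_force: 59.0
```

```bash
python3 - <<'E'
from h import *
plan([596.5,239,106],8)
E
```

```text
t 5.15 pos [596.15 239.49 105.41] z [ 7.e-04  5.e-04 -1.e+00] yaw 8.01 gap 0.202 grip 59.0 F [-0.89  0.71  4.49] M [ 0.09  0.11 -0.02] q7 -1.87
shift [ 0.0014  0.0027 -0.0029] turn 0.0001
```

Emit:
arm_command:
  commands:
    - [[0,0,-0.1],0,1]
    - [[0,0,-0.25],0,1]
    - [[0,0,-0.42],0,1]
    - [[0,0,-0.58],0,1]
    - [[0,0,-0.72],0,1]
    - [[0,0,-0.72],0,1]
    - [[0,0,-0.72],0,1]
    - [[0,0,-0.72],0,1]

```text
time: 5.82
tool_pos: [594.7, 238.6, 247.3]
orientation: [0.001, 0.998, 0.07, -0.002]
contact_force: [0.5, -0.1, -3.7]
finger_gap: 0.201
grip_force: 59.3
```

```bash
python3 - <<'E'
from h import *
plan([511.3,-196.5,250],30.6)
E
```

```text
t 5.8167 pos [594.71 238.63 247.25] z [-0.0029 -0.0014 -1.    ] yaw 8.0 gap 0.201 grip 59.3 F [ 0.51 -0.11 -3.7 ] M [-0.05  0.02 -0.01] q7 -1.87
shift [-0.7159  2.0964 -0.0095] turn -0.1255
```

Emit:
arm_command:
  commands:
    - [[-0.03,0.08,0],0,1]
    - [[-0.08,0.22,0],0,1]
    - [[-0.13,0.37,0],0,1]
    - [[-0.18,0.53,0],0,1]
    - [[-0.24,0.7,0],0,1]
    - [[-0.29,0.84,0],-0.03,1]
    - [[-0.34,0.98,0],-0.06,1]

```text
time: 6.4
tool_pos: [553.7, 33.7, 246.5]
orientation: [0.0, 0.986, 0.165, -0.003]
contact_force: [-0.6, -0.6, -1.6]
finger_gap: 0.196
grip_force: 59.3
```

```bash
python3 - <<'E'
from h import *
plan([511.3,-196.5,250],30.6)
E
```

```text
t 6.4 pos [553.66  33.67 246.52] z [-0.0049 -0.001  -1.    ] yaw 19.03 gap 0.196 grip 59.3 F [-0.6  -0.58 -1.58] M [-0.02 -0.09 -0.04] q7 -1.39
shift [-0.5756  1.0189 -0.0151] turn -0.0643
```

Emit:
arm_command:
  commands:
    - [[-0.12,0.2,0],-0.02,1]
    - [[-0.24,0.4,0],-0.04,1]
    - [[-0.36,0.6,0],-0.064,1]
    - [[-0.46,0.78,0],-0.064,1]
    - [[-0.54,0.93,0],-0.064,1]
    - [[-0.57,0.98,0],-0.064,1]
    - [[-0.57,0.98,0],-0.064,1]
    - [[-0.57,0.98,0],-0.064,1]
    - [[-0.57,0.98,0],-0.064,1]

```text
time: 7.15
tool_pos: [510.4, -185.3, 247.4]
orientation: [-0.001, 0.965, 0.262, -0.001]
contact_force: [0.0, 0.6, -3.4]
finger_gap: 0.198
grip_force: 59.3
```

```bash
python3 - <<'E'
from h import *
plan([511.3,-196.5,220],30.6)
s=snapshot('side');t=snapshot('top')
P=state()['tool_pos'];print(proj('side',[P[0],P[1],P[2]-95.4]),proj('side',[511.3,-196.5,114]))
a=cv2.resize(s[95:215,285:405],(580,580),interpolation=cv2.INTER_CUBIC)
cv2.imwrite('pics/h1.png',a)
E
```

```text
t 7.15 pos [ 510.38 -185.27  247.36] z [-0.0028  0.0022 -1.    ] yaw 30.37 gap 0.198 grip 59.3 F [ 0.02  0.61 -3.35] M [0.05 0.02 0.02] q7 -0.8
shift [-0.0243  0.0512  0.1366] turn -0.0013
[[338.77306766 157.99900057]] [[340.20526499 168.10179766]]
```

View pics/h1.png

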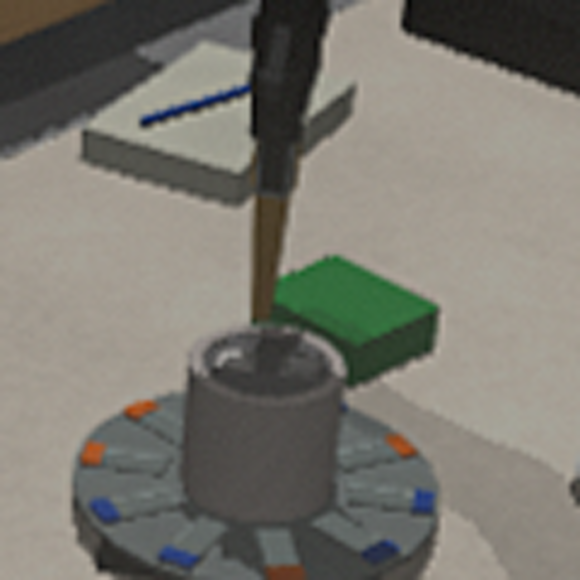

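The side view shows the key tip at about crop (262,322), i.e. image (339.2,161.6), hanging above and slightly behind the hub's mouth. I'll finish the lateral shift and go down to just above the mouth.

Emit:
arm_command:
  commands:
    - [[-0.02,0.04,0.03],0,1]
    - [[-0.02,0.045,0.07],0,1]
    - [[-0.02,0.045,0.11],0,1]
    - [[-0.02,0.045,0.125],0,1]
    - [[-0.02,0.045,0.125],0,1]
    - [[-0.02,0.045,0.125],0,1]

```text
time: 7.75
tool_pos: [512.0, -196.1, 223.5]
orientation: [-0.0, 0.965, 0.262, -0.0]
contact_force: [0.1, -0.3, -2.6]
finger_gap: 0.196
grip_force: 59.2
```

```bash
python3 - <<'E'
from h import *
plan([511.3,-196.5,213],30.6)
s=snapshot('side')
P=np.array(state()['tool_pos']);print(proj('side',[P-[0,0,95.4],P-[0,0,25],P,[511.3,-196.5,114]]))
cv2.imwrite('pics/h2.png',cv2.resize(s[110:190,300:380],(600,600),interpolation=cv2.INTER_CUBIC))
E
```

```text
t 7.75 pos [ 512.02 -196.08  223.47] z [-8.e-04  5.e-04 -1.e+00] yaw 30.35 gap 0.196 grip 59.2 F [ 0.06 -0.28 -2.58] M [-0.    0.02  0.  ] q7 -0.79
shift [-0.0042  0.      0.0523] turn -0.0014
[[340.27878464 163.71902257]
 [342.3282049  142.24729797]
 [343.0827434  134.35134852]
 [340.20526499 168.10179766]]
```

View pics/h2.png

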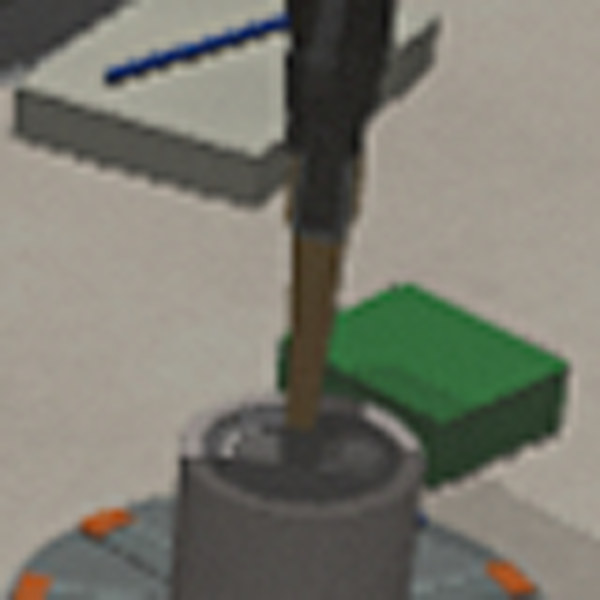

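The tip is at crop (302,428) and the ring centre at about (302,452), so they are aligned laterally. Descending by feel.

Emit:
arm_command:
  commands:
    - [[-0.003,0,0.02],0,1]
    - [[-0.003,0,0.035],0,1]
    - [[-0.003,0,0.045],0,1]
    - [[-0.003,0,0.055],0,1]
    - [[-0.003,0,0.06],0,1]
    - [[-0.003,0,0.06],0,1]

```text
time: 8.3
tool_pos: [511.5, -196.7, 211.6]
orientation: [-0.0, 0.965, 0.262, -0.0]
contact_force: [0.5, 0.7, -2.5]
finger_gap: 0.202
grip_force: 59.3
```

Emit:
arm_command:
  commands:
    - [[0,0,0.007],0,1]
    - [[0,0,0.014],0,1]
    - [[0,0,0.02],0,1]
    - [[0,0,0.02],0,1]

```text
time: 8.63
tool_pos: [511.5, -196.7, 207.7]
orientation: [-0.0, 0.965, 0.262, -0.0]
contact_force: [-0.7, 0.5, -2.8]
finger_gap: 0.198
grip_force: 59.3
```

Emit:
arm_command:
  commands:
    - [[0,0,0.01],0,1]
    - [[0,0,0.02],0,1]
    - [[0,0,0.03],0,1]
    - [[0,0,0.04],0,1]
    - [[0,0,0.04],0,1]

```text
time: 9.05
tool_pos: [511.3, -196.6, 199.4]
orientation: [-0.0, 0.965, 0.262, -0.0]
contact_force: [0.2, 0.6, -2.6]
finger_gap: 0.197
grip_force: 59.3
```

Emit:
arm_command:
  commands:
    - [[0,0,0.01],0,1]
    - [[0,0,0.02],0,1]
    - [[0,0,0.03],0,1]
    - [[0,0,0.04],0,1]
    - [[0,0,0.04],0,1]

```text
time: 9.47
tool_pos: [511.4, -196.6, 191.5]
orientation: [-0.0, 0.965, 0.262, -0.0]
contact_force: [0.3, -1.0, -2.4]
finger_gap: 0.2
grip_force: 59.3
```

```bash
python3 - <<'E'
from h import *
plan([511.3,-196.5,180],30.6)
s=snapshot('side')
cv2.imwrite('pics/h3.png',cv2.resize(s[110:190,300:380],(600,600),interpolation=cv2.INTER_CUBIC))
E
```

```text
t 9.4667 pos [ 511.39 -196.64  191.45] z [-7.e-04  3.e-04 -1.e+00] yaw 30.33 gap 0.2 grip 59.3 F [ 0.31 -0.96 -2.44] M [-0.01  0.04 -0.04] q7 -0.8
shift [-0.     -0.0008  0.0573] turn -0.0015
```

View pics/h3.png

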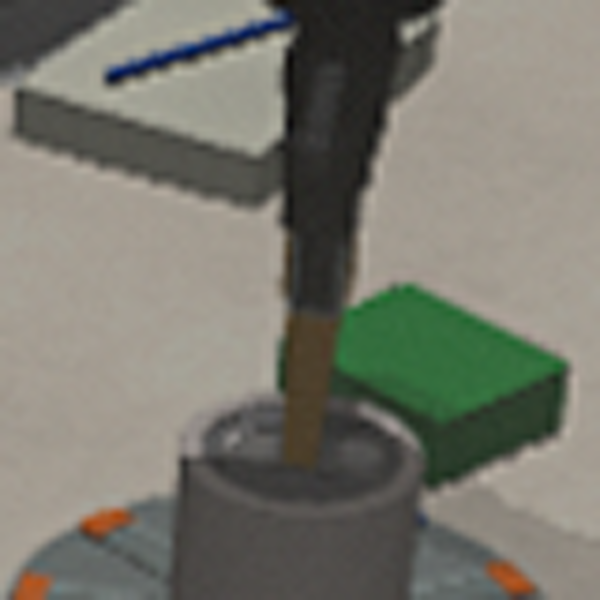

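The key's shank now passes into the slot at crop (302,465), with no contact force. Continuing.

Emit:
arm_command:
  commands:
    - [[0,0,0.012],0,1]
    - [[0,0,0.024],0,1]
    - [[0,0,0.036],0,1]
    - [[0,0,0.048],0,1]
    - [[0,0,0.06],0,1]
    - [[0,0,0.07],0,1]
    - [[0,0,0.08],0,1]
    - [[0,0,0.08],0,1]

```text
time: 10.18
tool_pos: [511.4, -196.7, 175.5]
orientation: [-0.0, 0.965, 0.262, -0.0]
contact_force: [-0.5, 0.0, -3.1]
finger_gap: 0.199
grip_force: 59.3
```

Emit:
arm_command:
  commands:
    - [[0,0,0.006],0,1]
    - [[0,0,0.012],0,1]
    - [[0,0,0.018],0,1]
    - [[0,0,0.018],0,1]

```text
time: 10.52
tool_pos: [511.5, -196.7, 172.1]
orientation: [-0.0, 0.965, 0.262, -0.0]
contact_force: [0.5, 0.7, -2.7]
finger_gap: 0.198
grip_force: 59.3
```

Emit:
arm_command:
  commands:
    - [[0,0,0.006],0,1]
    - [[0,0,0.012],0,1]
    - [[0,0,0.018],0,1]
    - [[0,0,0.018],0,1]

```text
time: 10.85
tool_pos: [511.5, -196.7, 168.5]
orientation: [-0.0, 0.965, 0.262, -0.0]
contact_force: [-0.3, 0.1, -2.6]
finger_gap: 0.195
grip_force: 59.3
```

Emit:
arm_command:
  commands:
    - [[0,0,0.006],0,1]
    - [[0,0,0.012],0,1]
    - [[0,0,0.015],0,1]
    - [[0,0,0.015],0,1]

```text
time: 11.18
tool_pos: [511.5, -196.7, 165.5]
orientation: [-0.0, 0.965, 0.262, -0.0]
contact_force: [-0.6, 0.6, -1.9]
finger_gap: 0.197
grip_force: 59.3
```

Emit:
arm_command:
  commands:
    - [[0,0,0.006],0,1]
    - [[0,0,0.012],0,1]
    - [[0,0,0.015],0,1]
    - [[0,0,0.015],0,1]

```text
time: 11.52
tool_pos: [511.7, -196.6, 162.6]
orientation: [-0.0, 0.965, 0.262, -0.0]
contact_force: [0.4, 0.6, -2.1]
finger_gap: 0.2
grip_force: 59.3
```

Emit:
arm_command:
  commands:
    - [[0,0,0.005],0,1]
    - [[0,0,0.01],0,1]
    - [[0,0,0.01],0,1]

```text
time: 11.77
tool_pos: [511.8, -196.7, 160.6]
orientation: [0.0, 0.965, 0.262, 0.0]
contact_force: [0.7, 0.2, -2.9]
finger_gap: 0.199
grip_force: 59.4
```

Emit:
arm_command:
  commands:
    - [[0,0,0.005],0,1]
    - [[0,0,0.01],0,1]
    - [[0,0,0.01],0,1]

```text
time: 12.02
tool_pos: [511.9, -196.9, 159.0]
orientation: [0.0, 0.965, 0.262, 0.0]
contact_force: [-0.4, -0.1, 0.1]
finger_gap: 0.2
grip_force: 59.9
```

```bash
python3 - <<'E'
from h import *
plan([511.3,-196.5,150],30.6)
E
```

```text
t 12.0167 pos [ 511.9  -196.88  158.98] z [ 6.e-04 -4.e-04 -1.e+00] yaw 30.34 gap 0.2 grip 59.9 F [-0.37 -0.12  0.06] M [0.04 0.   0.2 ] q7 -0.81
shift [-0.0016 -0.0032  0.0449] turn -0.0014
```

Emit:
arm_command:
  commands:
    - [[0.001,0,0.005],-0.003,1]
    - [[0.001,0,0.005],-0.003,1]
    - [[0.001,0,0.005],-0.003,1]

```text
time: 12.27
tool_pos: [512.0, -196.9, 158.0]
orientation: [0.0, 0.964, 0.266, 0.0]
contact_force: [-0.7, -0.3, 3.1]
finger_gap: 0.196
grip_force: 60.1
```

```bash
python3 - <<'E'
from h import *
plan([511.3,-196.5,150],30.6)
E
```

```text
t 12.2667 pos [ 511.99 -196.94  158.02] z [ 5.e-04 -4.e-04 -1.e+00] yaw 30.86 gap 0.196 grip 60.1 F [-0.75 -0.34  3.09] M [-0.13  0.19  0.09] q7 -0.8
shift [-0.0018 -0.0037  0.0401] turn 0.0014
```

Emit:
arm_command:
  commands:
    - [[0,0,0.005],0,1]
    - [[0,0,0.005],0,1]
    - [[0,0,0.005],0,1]

```text
time: 12.52
tool_pos: [512.1, -196.9, 157.2]
orientation: [0.0, 0.964, 0.266, 0.0]
contact_force: [-1.4, -0.6, 4.6]
finger_gap: 0.197
grip_force: 60.5
```

Emit:
arm_command:
  commands:
    - [[0,0,0.005],0,1]
    - [[0,0,0.005],0,1]
    - [[0,0,0.005],0,1]

```text
time: 12.77
tool_pos: [512.1, -197.0, 156.5]
orientation: [0.0, 0.964, 0.266, 0.0]
contact_force: [-1.5, -0.0, 7.9]
finger_gap: 0.196
grip_force: 60.9
```

Emit:
arm_command:
  commands:
    - [[0,0,0.005],0,1]
    - [[0,0,0.005],0,1]
    - [[0,0,0.005],0,1]

```text
time: 13.02
tool_pos: [512.2, -197.1, 155.8]
orientation: [0.001, 0.964, 0.266, 0.001]
contact_force: [-3.0, -0.1, 10.3]
finger_gap: 0.202
grip_force: 61.2
```

```bash
python3 - <<'E'
from h import *
plan([511.3,-196.5,150],30.6)
E
```

```text
t 13.0167 pos [ 512.24 -197.08  155.84] z [ 1.3e-03 -8.0e-04 -1.0e+00] yaw 30.85 gap 0.202 grip 61.2 F [-2.97 -0.06 10.26] M [-0.03  0.53  0.11] q7 -0.8
shift [-0.0026 -0.0049  0.0292] turn 0.0014
```

Emit:
arm_command:
  commands:
    - [[-0.002,0,0.004],0,1]
    - [[-0.002,0,0.004],0,1]
    - [[-0.002,0,0.004],0,1]

```text
time: 13.27
tool_pos: [512.3, -197.1, 155.5]
orientation: [0.001, 0.964, 0.266, 0.001]
contact_force: [-2.2, 0.4, 13.9]
finger_gap: 0.198
grip_force: 61.7
```

Emit:
arm_command:
  commands:
    - [[0,0,0.004],0,1]
    - [[0,0,0.004],0,1]
    - [[0,0,0.004],0,1]

```text
time: 13.52
tool_pos: [512.3, -197.1, 155.1]
orientation: [0.001, 0.964, 0.266, 0.001]
contact_force: [-3.2, 0.2, 16.9]
finger_gap: 0.197
grip_force: 62.1
```

Emit:
arm_command:
  commands:
    - [[0,0,0],0,1]
    - [[0,0,0],0,1]

```text
time: 13.68
tool_pos: [512.3, -197.1, 155.1]
orientation: [0.001, 0.964, 0.266, 0.001]
contact_force: [-3.1, 1.3, 16.1]
finger_gap: 0.203
grip_force: 62.1
```

Emit:
arm_command:
  commands:
    - [[0,0,-0.004],0,1]
    - [[0,0,-0.008],0,1]
    - [[0,0,-0.008],0,1]

```text
time: 13.93
tool_pos: [512.2, -197.1, 155.1]
orientation: [0.0, 0.964, 0.266, 0.001]
contact_force: [0.0, -0.9, 6.0]
finger_gap: 0.198
grip_force: 60.4
```

Emit:
arm_command:
  commands:
    - [[0,0,-0.004],0,1]
    - [[0,0,-0.004],0,0]
    - [[0,0,-0.004],0,-0.5]
    - [[0,0,-0.004],0,-1]
    - [[0,0,-0.004],0,-1]
    - [[0,0,-0.004],0,-1]
    - [[0,0,-0.004],0,-1]
    - [[0,0,-0.004],0,-1]
    - [[0,0,-0.004],0,-1]

```text
time: 14.68
tool_pos: [511.5, -196.8, 155.5]
orientation: [-0.0, 0.964, 0.266, -0.0]
contact_force: [-0.7, 0.3, 0.2]
finger_gap: 0.998
grip_force: 0.0
```

```bash
python3 - <<'E'
from h import *
plan([512,-197,240],30.6)
s=snapshot('side')
cv2.imwrite('pics/h4.png',cv2.resize(s[110:190,300:380],(600,600),interpolation=cv2.INTER_CUBIC))
E
```

```text
t 14.6833 pos [ 511.47 -196.82  155.54] z [-0.  0. -1.] yaw 30.86 gap 0.998 grip 0.0 F [-0.65  0.27  0.24] M [-0.03  0.02 -0.05] q7 -0.8
shift [ 0.0018  0.0021 -0.4223] turn 0.0015
```

View pics/h4.png

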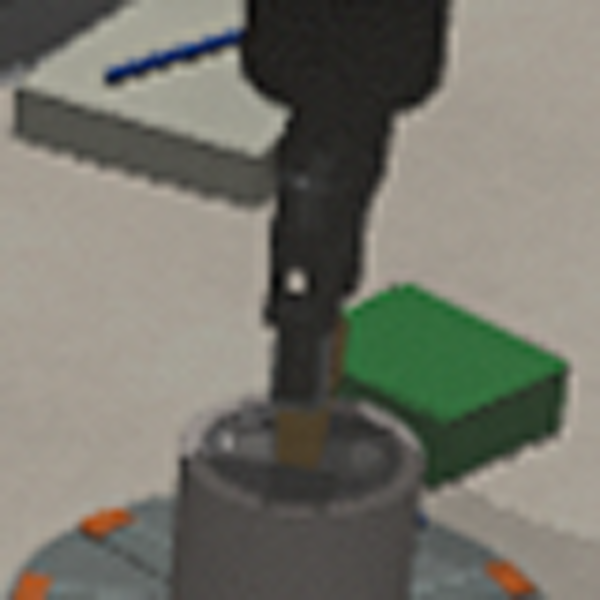

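The key stands wedged in the hub, with its shank entering at crop (302,460) and the fingers open around the head. Retreating.

Emit:
arm_command:
  commands:
    - [[0,0,-0.1],0,-1]
    - [[0,0,-0.25],0,-1]
    - [[0,0,-0.45],0,-1]
    - [[0,0,-0.65],0,-1]
    - [[-0.4,0,-0.75],0,-1]
    - [[-0.7,0.0,-0.75],0,-1]
    - [[-0.7,0.0,-0.75],0,-1]
    - [[-0.7,0.0,-0.75],0,-1]
    - [[-0.7,0.0,-0.75],0,-1]
    - [[-0.7,0.0,-0.75],0,-1]
    - [[-0.7,0.0,-0.75],0,-1]

```text
time: 15.65
tool_pos: [392.4, -268.0, 305.6]
orientation: [-0.0, 0.964, 0.267, 0.001]
contact_force: [0.6, 0.7, 0.6]
finger_gap: 1.0
grip_force: 0.0
```

```bash
python3 - <<'E'
from h import *
plan([512,-197,240],30.6)
s=snapshot('side')
print(proj('side',[[511.6,-196.9,61.5+110]]))
cv2.imwrite('pics/h5.png',cv2.resize(s[100:280,180:400],None,fx=3.3,fy=3.3,interpolation=cv2.INTER_CUBIC))
E
```

```text
t 15.65 pos [ 392.39 -267.95  305.61] z [ 1.2e-03  4.0e-04 -1.0e+00] yaw 30.93 gap 1.0 grip 0.0 F [0.62 0.74 0.59] M [ 0.07  0.01 -0.  ] q7 -0.53
shift [0.6949 0.003  0.3289] turn 0.0019
[[341.86693845 150.7444251 ]]
```

View pics/h5.png

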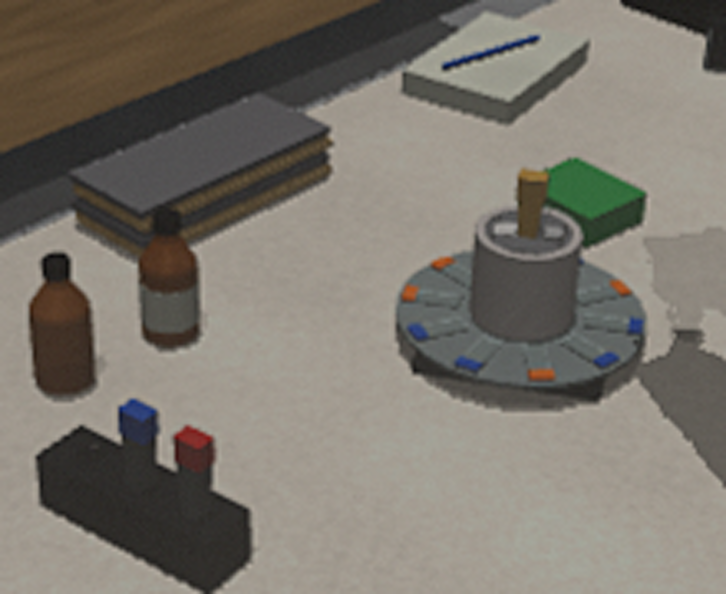

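The brass key stands upright in the hub, with its head at crop (533,177). The blue and red spares are still in the rack and nothing else has moved. Handing in.

```bash
python3 -c "from bench import *; print(job_done())"
```

```text
the job is handed in; nothing more can be done
None
```

The brass key is wedged upright in the keyway; it no longer moved under a push of about 16 N (highest reading 16.9 N). I let go of it, the spare keys are still in their rack, nothing else was touched, and the job is handed in at about 16 s.

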